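# Slide the build plate under the hold-down bar of the scraping jig

## Task

Push the flat build plate along the bench with the fingertips so that it slides under the low bar of the scraping jig, between the bar's two feet, until its leading edge lies flat against the back stop behind the bar. Keep the plate flat on the bench all the way - do not pick it up or tip it - and leave the other things on the bench where they are. Finish with the robot clear of everything.

Things in the scene. Friction and masses are not known exactly. Their poses are not given: they have to be found in the camera images.
- plate: The build plate: loose flat aluminium plate, dark top face, 120 mm long (its x) x 90 mm wide (its y) x 10 mm thick, 0.2 to 0.4 kg. Origin at the centre of its underside. It starts flat on the bench before the jig, +x end towards the bar, up to 30 mm off the lane's middle and turned up to 20 degrees. Home: its origin and axes match jig.
- jig: The scraping jig, fixed to the bench: a low aluminium bar on two black feet, a black back stop behind. Origin on the bench under the bar's middle; +x is the lane, the direction the plate is pushed in (about the robot's left, world +y); y runs along the bar, z up. The lane in front of the bar is free of other things.
- jig_bar (a point): Middle of the bar's underside, 15 mm above the bench, axes as the jig's. The bar is 30 mm deep along the lane, 172 mm long, its top at 35 mm (screw heads on the feet to 43 mm). The two feet leave a gap 112 mm wide (jig y -56 to +56 mm) and reach out to y = +-86 mm, x = +-25 mm.
- jig_stop (a point): Middle of the back stop's face at bench height, at jig x = +60 mm; the stop is 18 mm high and 172 mm wide. With the plate against it, 45 mm of the plate stick out in front of the bar.
- glue_stick: standing white glue stick, 28 mm diameter, 72 mm tall, beside the jig's foot; bystander. Origin at its underside; must stay where it is
- bracket: small white printed angle bracket, 40 x 30 mm, 40 mm tall, beside the jig; bystander. Origin at its underside; must stay where it is
- nozzle_box: small open grey compartment box, 70 x 90 mm, 25 mm tall, behind the jig's back stop; bystander. Origin at its underside; must stay where it is
- scraper: spatula-shaped scraper lying on the bench to the robot's right; bystander. Origin at its underside; must stay where it is
- cutters: small side cutters with dark grips lying on the bench to the robot's left; bystander. Origin at its underside; must stay where it is
- printed_ring: white printed ring, 68 mm diameter, 18 mm tall, to the robot's left; bystander. Origin at its underside; must stay where it is
- gauge_block: plain steel block, 50 x 30 x 30 mm, lying to the robot's right; bystander. Origin at its underside; must stay where it is
Things that resemble listed ones, but are neither listed nor needed, are in the scene too. There is more than one size of the jig; the job needs the middle-sized. There is more than one size of the plate; the one meant has the size given above.

How it is judged:
By the outcome, as a careful person would: the job done as asked, in the order asked, and still so for the second after the job is handed in, with the robot touching nothing.
It also fails if it takes over 64 s, if anything falls off the work surface, if the arm or the gripper's body presses on something with over 40 N, if the wrist force passes 120 N, or if a joint passes its speed limit or range.

## Robot

A 6-joint arm with a two-finger parallel gripper is mounted at the origin on the work surface. World frame = base frame: x ahead of the robot, y to its left, z up, the work surface at z = 0. Lengths are in m, angles in rad, forces in N, time in s.
With the tool pointing down it reaches from about 0.275 to 0.825 m from the base axis. Payload 4.9 kg.
Tool frame: the origin (TCP) lies midway between the tips of the shut fingers; the grasp point (between the pads) lies 19 mm behind it (grip_point_offset is the distance from the TCP to the grasp point, in m); z points along the fingers, y is the line along which they close (so a half turn about z gives the same grasp; the last joint's range is limited). The gripper opens to 85 mm and grips with 20 to 120 N. Pads are 22 mm wide; open, the fingers measure 114 mm over their backs; the gripper's body (76 mm by 85 mm) begins 54 mm behind the grasp point. The pads swing forward as they close: fully open they stand 13 mm farther back than shut.
Start: joints at [1.098, 0.326, -0.193, 1.052, 0, 1.437], TCP at [0.183, 0.519, 0.193] pointing down, gripper open.
Joint ranges: [-2.65, 2.65], [-0.97, 1.79], [-1.3, 1.35], [-1.93, 2.1], [-1.47, 1.37], [-3.14, 3.14]. Speed limits (rad/s): [2.57, 2.57, 3.14, 3.14, 3.14, 3.14].

## Interface

Orientations are given as a rotation vector (axis times angle).
In Python, from cell import * gives the robot as it stands. Calls block until the motion is done:
- movep(position, orientation): joint-space move of the TCP to a pose.
- move_l(position, velocity=0.15, rot=None, until_force=None): straight line of the TCP; rot=None keeps the orientation; velocity is the mean speed in m/s. With until_force (N) it stops when the force on the tool has changed by that much, and returns True; else False.
- set_joints(angles): joint-space move.
- let_go() and grab(newtons=None): open the fingers fully, or close them until they stop; newtons is the grip in N (None keeps the last).
- sleep(seconds).
- ik(position, orientation): joint angles nearest the present ones, or None.
- get_state(): the state.
- grab_frame(name): name is "side" or "top" or "wrist"; returns a dict with "img" (400x640x3 uint8, red, green, blue), "fx", "fy", "cx", "cy" (pixels), "cam_to_world" (4x4, takes a point from camera to world coordinates); the wrist camera has in their place "T_tool_cam" (4x4, takes a point from camera to tool coordinates, whose origin is the TCP and whose axes are the flange's). Camera axes: x right, y down, z forward; pixel columns grow to the right and rows downward; lengths in m; the calibration is good to about 2 mm. A picture is of the moment at which its call begins: read the wrist's pose just before it. There is no depth.
A pose or a line that the arm cannot do raises MotionError and nothing moves.
- sign_off(): hands the job in; it is judged then, once.
Trained networks look in the newest picture that a camera, given by its name, has taken for a name from the list of things; names that differ only in an ending like _2 or _b are one class to them, and where a whole thing is asked for, a point or a joint stands for the part that bears it (a point fixed in the world has none). Each returns a list of dicts, best first, with "score" (0 to 1); they miss things now and then, are a little off and sometimes report something else, mostly with a low value. They report only what shows in the picture. A call takes as long as a camera call. They do not tell look-alikes from the thing itself.
- spot_in(camera, name): "centre" ([column, row] in pixels, amid what is visible of it).
- silhouettes(camera, name): "mask" (400x640 bool, what is visible of it) and "centre" ([column, row] in pixels, amid what is visible of it).
- tip_of(camera, name): "centre" ([column, row] in pixels: a listed point, or the origin of a listed thing).
The state is a dict: "clock": time; "q": joint angles; "joint_velocities": joint speeds; "tau": joint torques, N m; "position": TCP position; "eef_rot": TCP orientation; "contact_force": force on the tool from outside, world axes, zero at the start; "wrist_torque": the same for the moment, N m; "finger_gap": opening from 0.0 (shut) to 1.0 (fully open); "grasp_force": force on a finger pad.
Only numpy, scipy, OpenCV 4.12 (cv2) and the standard library are available. Lean on these libraries where they do the work, as an engineer would, in place of code of your own. Each camera call takes 0.05 s, during which the arm holds its last target. There are 200 camera calls.

## Working session

There is one attempt and no reset: what is moved stays moved. The work goes in short steps, each a Python script; the robot and the scene stay as the last script left them, time stands still between calls to the robot, and variables do not carry over. Pictures are saved under pics/ and viewed, at most 10 in all, crops included, and the job is handed in when it is done.

```bash
mkdir -p pics; python3 - <<'E'
from cell import *
import cv2,numpy as np
for c in ("top","side"):
    f=grab_frame(c); cv2.imwrite(f"pics/{c}0.png",f["img"][:,:,::-1])
    print(c,f["fx"],f["cx"],f["cy"],np.round(f["cam_to_world"],3).tolist())
    for n in ("plate","jig","jig_bar","jig_stop"):
        for fn in ((spot_in,) if n in("plate","jig") else (tip_of,)):
            print(n,[(np.round(d["centre"]).tolist(),round(d["score"],2)) for d in fn(c,n)])
print(get_state()["clock"])
E
```

```text
top 510.7443857470145 315.64226806068956 194.9858437964058 [[0.027, -0.98, 0.197, 0.273], [-1.0, -0.026, 0.01, 0.006], [-0.005, -0.197, -0.98, 1.381], [0.0, 0.0, 0.0, 1.0]]
plate [([424.0, 125.0], 0.84), ([364.0, 186.0], 0.6)]
jig [([384.0, 272.0], 0.81), ([291.0, 182.0], 0.74), ([281.0, 270.0], 0.63)]
jig_bar [([282.0, 275.0], 0.85), ([389.0, 274.0], 0.78), ([296.0, 184.0], 0.62)]
jig_stop [([273.0, 183.0], 0.94), ([271.0, 268.0], 0.88), ([358.0, 275.0], 0.85)]
side 385.4414616386287 318.95246729733014 197.03912325065153 [[-0.993, -0.086, 0.081, 0.477], [-0.118, 0.765, -0.633, 0.669], [-0.007, -0.639, -0.769, 0.864], [0.0, 0.0, 0.0, 1.0]]
plate [([269.0, 137.0], 0.84), ([319.0, 176.0], 0.79)]
jig [([306.0, 231.0], 0.96), ([400.0, 171.0], 0.85), ([403.0, 247.0], 0.69)]
jig_bar [([306.0, 229.0], 0.84), ([399.0, 244.0], 0.74)]
jig_stop [([394.0, 259.0], 0.83), ([317.0, 176.0], 0.74), ([306.0, 250.0], 0.72)]
0.5
```

View pics/top0.png

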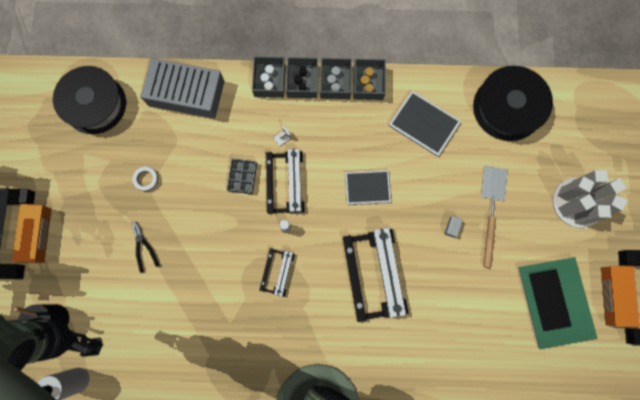

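View pics/side0.png

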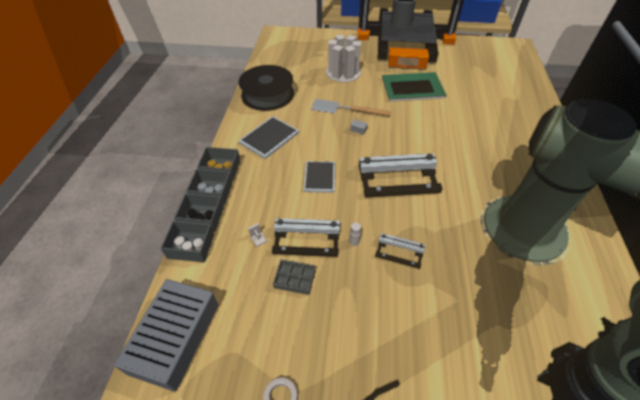

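Candidates in the top view:
- **Plates:** (368,187), about 45 px or 0.12 m long, matches. (425,123) is larger, so it is a look-alike.
- **Jigs:** (285,182) is middle-sized, with the bracket and glue stick beside it. (278,272) is small and (377,275) is large.

I choose the plate at (368,187) and the jig at (285,182). Next I measure both and take a close wrist view.

```bash
cat > h.py <<'E'
from cell import *
import cv2,numpy as np
from scipy.spatial.transform import Rotation as R
def down(yaw):  # tool z down, tool y along world angle yaw
    y=np.array([np.cos(yaw),np.sin(yaw),0]); z=np.array([0,0,-1.]); x=np.cross(y,z)
    return R.from_matrix(np.c_[x,y,z]).as_rotvec()
def pose(f,st=None):
    if "cam_to_world" in f: return np.array(f["cam_to_world"])
    T=np.eye(4);T[:3,:3]=R.from_rotvec(st["eef_rot"]).as_matrix();T[:3,3]=st["position"]
    return T@np.array(f["T_tool_cam"])
def world(px,f,T,z):
    px=np.atleast_2d(px).astype(float)
    d=np.c_[(px[:,0]-f["cx"])/f["fx"],(px[:,1]-f["cy"])/f["fy"],np.ones(len(px))]@T[:3,:3].T
    return (T[:3,3]+d*((z-T[2,3])/d[:,2])[:,None])[:,:2]
def rect(mask,f,T,z):
    c,_=cv2.findContours(mask.astype(np.uint8),0,2); c=max(c,key=cv2.contourArea)[:,0]
    w=world(c,f,T,z); (cx,cy),(a,b),an=cv2.minAreaRect((w*1000).astype(np.float32))
    if a<b:a,b,an=b,a,an+90
    return [round(float(v),1) for v in (cx,cy,a,b,(an+90)%180-90)]
E
python3 - <<'E'
from h import *
for c in("top","side"):
    f=grab_frame(c);T=pose(f)
    for n,z in(("plate",.01),("jig",.03)):
        for d in silhouettes(c,n): print(c,n,np.round(d["centre"]),round(d["score"],2),rect(d["mask"],f,T,z))
    for n,z in(("jig_bar",.015),("jig_stop",0)):
        for d in tip_of(c,n): print(c,n,np.round(d["centre"]),np.round(world(d["centre"],f,T,z),3))
f=grab_frame("wrist");print(np.round(f["T_tool_cam"],3).tolist(),f["fx"])
E
```

```text
top plate [365. 187.] 0.88 [576.1, -121.8, 122.4, 93.6, -84.2]
top plate [423. 122.] 0.88 [764.9, -279.4, 163.4, 126.0, 57.2]
top plate [290. 178.] 0.31 [590.2, 106.2, 184.0, 103.6, 2.9]
top jig [382. 270.] 0.83 [339.4, -139.7, 229.1, 135.4, 10.8]
top jig [279. 274.] 0.8 [338.2, 116.6, 114.4, 68.0, -10.9]
top jig [291. 180.] 0.76 [584.6, 105.7, 176.6, 102.0, 3.7]
top jig [282. 136.] 0.68 [708.2, 116.9, 44.5, 32.2, -42.0]
top jig_bar [284. 275.] [[0.329 0.097]]
top jig_bar [293. 184.] [[0.577 0.082]]
top jig_bar [386. 272.] [[ 0.343 -0.173]]
top jig_bar [284. 228.] [[0.455 0.103]]
top jig_stop [271. 182.] [[0.583 0.145]]
top jig_stop [358. 276.] [[ 0.333 -0.099]]
top jig_stop [269. 269.] [[0.344 0.14 ]]
side plate [267. 138.] 0.9 [764.8, -276.4, 175.7, 136.1, 58.3]
side plate [319. 177.] 0.63 [579.1, -116.2, 127.2, 88.1, -84.5]
side jig [400. 173.] 0.94 [339.2, -130.3, 243.0, 167.3, 9.6]
side jig [304. 231.] 0.79 [586.6, 119.3, 173.4, 118.0, 4.4]
side jig [401. 246.] 0.59 [344.1, 132.4, 115.3, 78.2, -11.7]
side jig_bar [400. 244.] [[0.339 0.103]]
side jig_bar [395. 166.] [[ 0.352 -0.178]]
side jig_bar [308. 228.] [[0.584 0.082]]
side jig_stop [307. 249.] [[0.58  0.136]]
side jig_stop [397. 260.] [[0.346 0.143]]
side jig_stop [402. 190.] [[ 0.329 -0.097]]
[[0.001, -0.962, -0.274, 0.07], [1.0, 0.001, 0.001, -0.001], [-0.001, -0.274, 0.962, -0.181], [0.0, 0.0, 0.0, 1.0]] 280.8305211404903
```

```bash
cat >> h.py <<'E'
def look(name):
    st=get_state();f=grab_frame("wrist");T=pose(f,st);cv2.imwrite(f"pics/{name}.png",f["img"][:,:,::-1])
    for n,z in(("plate",.01),("jig",.03)):
        for d in silhouettes("wrist",n): print(n,np.round(d["centre"]),round(d["score"],2),rect(d["mask"],f,T,z))
    for n,z in(("jig_bar",.015),("jig_stop",0)):
        for d in tip_of("wrist",n): print(n,np.round(d["centre"]),np.round(world(d["centre"],f,T,z),4))
    return f,T
E
python3 - <<'E'
from h import *
s=get_state();print(np.round(R.from_rotvec(s["eef_rot"]).as_matrix(),2).tolist())
for y in(0,np.pi/2,-np.pi/2,np.pi): print(y,ik([.58,-.01,.25],down(y)))
movep([.58,-.01,.25],down(0)); grab(20)
f,T=look("w1");print(get_state()["clock"])
E
```

```text
[[-0.94, 0.33, 0.0], [0.33, 0.94, -0.0], [-0.0, -0.0, -1.0]]
0 [-0.14446027  0.35397734 -0.00599538  1.21082361  0.          1.42633606]
1.5707963267948966 [-0.14446027  0.35397734 -0.00599538  1.21082361  0.         -0.14446027]
-1.5707963267948966 [-0.14446027  0.35397734 -0.00599538  1.21082361  0.          2.99713239]
3.141592653589793 [-0.14446027  0.35397734 -0.00599538  1.21082361  0.         -1.71525659]
plate [315. 217.] 0.96 [575.7, -100.5, 91.3, 81.6, 4.1]
plate [436. 289.] 0.87 [800.5, -220.5, 133.6, 36.6, -28.3]
jig [322.  93.] 0.83 [584.7, 104.7, 175.3, 102.1, 3.7]
jig [141.  81.] 0.67 [346.9, 114.7, 126.3, 68.1, -12.2]
jig [170. 257.] 0.57 [336.1, -138.0, 256.1, 138.9, 11.1]
jig_bar [146.  86.] [[0.3391 0.1014]]
jig_bar [174. 268.] [[ 0.3387 -0.1793]]
jig_bar [324. 101.] [[0.5862 0.0826]]
jig_stop [150.  59.] [[0.343  0.1391]]
jig_stop [322.  59.] [[0.5827 0.1395]]
jig_stop [165. 218.] [[ 0.3288 -0.0963]]
jig_stop [325. 100.] [[0.5877 0.0845]]
4.4333
```

View pics/w1.png

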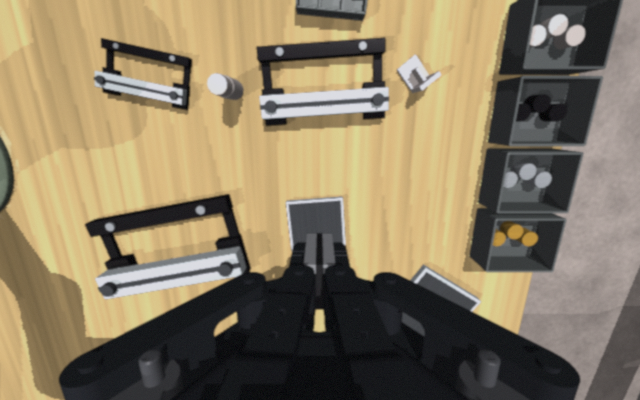

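The view shows the chosen jig, the middle-sized of the three, with its bar at about (324,103), between the glue stick (225,85) and the bracket (417,73). The plate's front edge runs from (287,200) to (343,197). The plate sits about 20 mm off the lane's middle towards the robot and is nearly parallel to it. I'll push it sideways at mid-side first.

```bash
python3 - <<'E'
from h import *
a=np.radians(4.2); n=np.array([np.cos(a),np.sin(a)])
rot=down(np.radians(94.2-180)); goal=np.array([.598,-.120])
s=goal-n*(.056+.042)
movep([*s,.06],rot); move_l([*s,.004],.1)
e=goal-n*.056
move_l([*e,.004],.03); print(get_state()["contact_force"])
move_l([*(e-n*.03),.004],.1); move_l([*(e-n*.03),.10],.15)
print(get_state()["clock"])
for c in("top","side"):
    f=grab_frame(c);T=pose(f)
    for d in silhouettes(c,"plate"): print(c,np.round(d["centre"]),round(d["score"],2),rect(d["mask"],f,T,.01))
look("w2")
E
```

```text
[ 0.14152949  0.3089302  -0.11970353]
9.075
top [352. 182.] 0.84 [582.2, -83.7, 77.7, 50.4, 4.0]
top [428. 120.] 0.74 [767.7, -282.8, 164.6, 116.3, 57.0]
top [282. 136.] 0.2 [716.6, 119.5, 43.8, 39.0, -50.4]
side [256. 234.] 0.73 [720.0, 115.0, 65.9, 31.6, -57.7]
side [269. 138.] 0.65 [765.7, -276.5, 173.9, 134.0, 56.9]
side [319. 177.] 0.63 [579.5, -118.3, 131.5, 88.5, -84.5]
plate [321. 120.] 0.63 [575.3, -122.6, 120.4, 90.6, -85.5]
jig [ 97. 307.] 0.82 [357.2, 97.5, 117.9, 70.4, -12.1]
jig [350. 258.] 0.81 [451.6, -175.0, 48.1, 29.6, 22.5]
jig [70. 96.] 0.58 [575.0, 89.6, 155.6, 110.1, 3.6]
jig_bar [98. 93.] [[0.5871 0.0763]]
jig_bar [113. 322.] [[0.3427 0.0947]]
jig_bar [526. 239.] [[ 0.4773 -0.3414]]
jig_stop [44. 97.] [[0.5799 0.1394]]
jig_stop [ 85. 313.] [[0.3394 0.1382]]
```

View pics/w2.png

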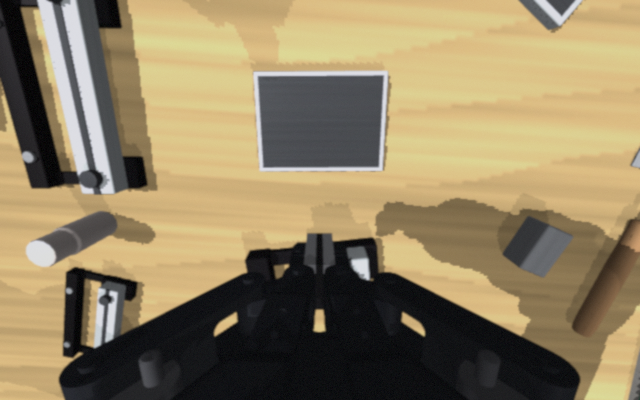

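```bash
python3 - <<'E'
from h import *
s=get_state();print(s["position"],s["finger_gap"],s["eef_rot"],s["clock"])
a=np.radians(4.2); n=np.array([np.cos(a),np.sin(a)])
e=np.array([.598,-.120])-n*.086
print(e,move_l([*e,.004],.1));s=get_state();print(s["position"],s["contact_force"])
for k in(.01,.02,.03):
    print(move_l([*(e+n*k),.004],.03));s=get_state();print(s["position"],s["contact_force"],s["clock"])
f=grab_frame("side");cv2.imwrite("pics/s3.png",cv2.resize(f["img"][120:240,240:420,::-1],None,fx=4,fy=4))
E
```

```text
[ 0.5120496  -0.12622339  0.09968458] 0.002285529605954917 [-3.13922881e+00 -1.15073852e-01  8.30343890e-04] 9.525
[ 0.51223095 -0.12629848] False
[ 0.5128174  -0.12652915  0.00454199] [-0.7329517   1.42468359  0.3927759 ]
False
[ 0.52240049 -0.12554743  0.00405197] [ 0.16242556  0.14251407 -0.46184942] 11.1167
False
[ 0.53226141 -0.12477486  0.00393242] [ 0.28670219 -0.0298243   0.08796342] 11.6
False
[ 0.54228791 -0.12408225  0.00397071] [1.04943958 0.24533162 0.94566053] 12.0833
```

View pics/s3.png

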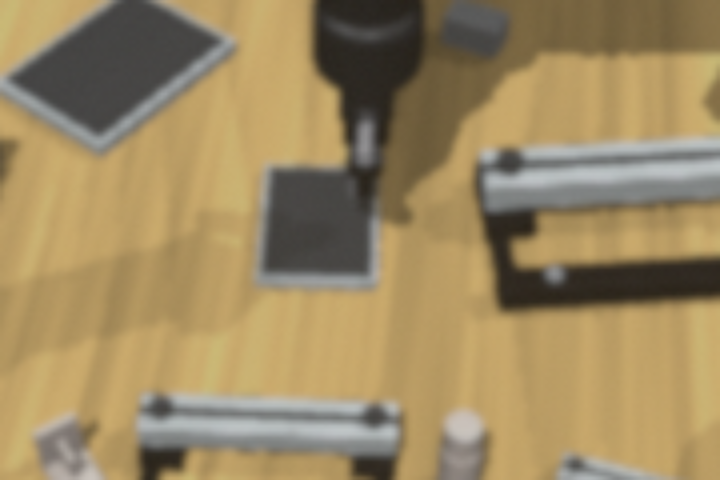

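```bash
python3 - <<'E'
from h import *
for c in("side","top"):
    f=grab_frame(c);T=pose(f)
    for d in silhouettes(c,"plate")[:2]: print(c,round(d["score"],2),rect(d["mask"],f,T,.01))
a=np.radians(4.2); n=np.array([np.cos(a),np.sin(a)])
e=np.array([.598,-.120])-n*.091
move_l([*e,.004],.15)
print(move_l([*e,-.012],.02,until_force=4));s=get_state();print(s["position"],s["contact_force"])
move_l([*e,.03],.1)
s=get_state();f=grab_frame("wrist");T=pose(f,s)
for d in silhouettes("wrist","plate")[:2]: print(round(d["score"],2),rect(d["mask"],f,T,.01))
cv2.imwrite("pics/w4.png",f["img"][:,:,::-1]);print(s["clock"])
E
```

```text
side 0.75 [579.3, -116.2, 127.2, 88.5, -84.5]
side 0.75 [765.1, -276.0, 175.9, 133.4, 57.5]
False
[ 0.50731386 -0.12672431 -0.01190886] [ 0.72389518 -0.36243373  0.30928649]
0.93 [575.9, -123.2, 120.6, 90.5, -85.7]
14.2333
```

View pics/w4.png

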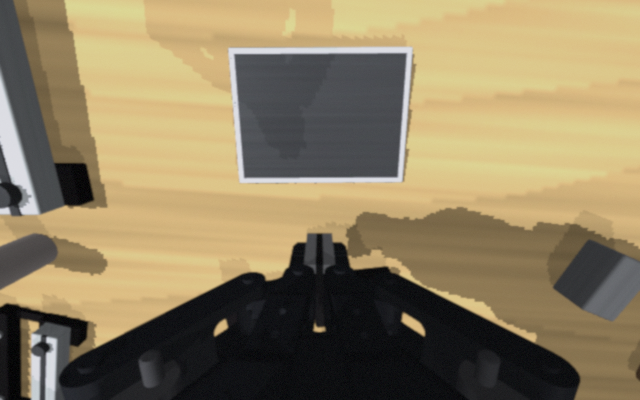

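```bash
python3 - <<'E'
from h import *
s=get_state();p=s["position"]
move_l([p[0],p[1],-.010],.1);sleep(.2)
print(move_l([p[0],p[1],-.03],.015,until_force=4));s=get_state();print(s["position"],s["contact_force"],s["clock"])
move_l([p[0],p[1],0],.1)
E
```

```text
False
[ 0.50669266 -0.12645831 -0.02991688] [-0.16888527 -0.14137912  1.14247436] 16.5667
```

```bash
python3 - <<'E'
from h import *
s=get_state();p=s["position"]
move_l([p[0],p[1],-.028],.1)
print(get_state()["finger_gap"],get_state()["position"],get_state()["q"])
s=get_state()
f=grab_frame("side");T=np.linalg.inv(pose(f))
for z in(0,-.028,.03):
    c=T@np.array([s["position"][0],s["position"][1],z,1]);u=[f["fx"]*c[0]/c[2]+f["cx"],f["fy"]*c[1]/c[2]+f["cy"]];print(z,np.round((np.array(u)-[260,80])*6))
cv2.imwrite("pics/s5.png",cv2.resize(f["img"][80:180,260:380,::-1],None,fx=6,fy=6,interpolation=cv2.INTER_CUBIC))
E
```

```text
-0.0014950847538412514 [ 0.506152  -0.1262186 -0.0287698] [-3.85947046e-01  5.35723460e-01 -5.25693318e-01  5.11491378e-01
 -2.21208664e-07  2.68239534e+00]
0 [496. 587.]
-0.028 [494. 624.]
0.03 [498. 546.]
```

View pics/s5.png

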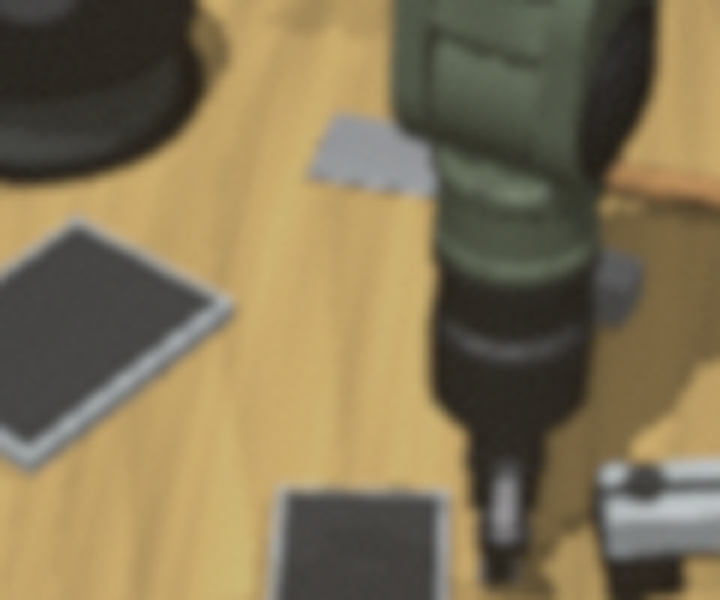

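The fingertips end at (500,583) in this crop. The stated TCP at z = -0.028 would project to row 624, so the real tips are roughly 30 mm shorter than the nominal TCP. I'll touch the bench to measure the offset.

```bash
python3 - <<'E'
from h import *
s=get_state();p=s["position"]
print(move_l([p[0],p[1],-.05],.015,until_force=4));s=get_state();print(s["position"],s["contact_force"],s["clock"])
E
```

```text
True
[ 0.50688818 -0.12650716 -0.03832996] [-0.30417477  0.60746342  6.29545991] 18.3083
```

```bash
cat >> h.py <<'E'
def tcp(tip,rv): return np.array(tip)+.037*R.from_rotvec(rv).as_matrix()[:,2]
E
python3 - <<'E'
from h import *
a=np.radians(4.2); n=np.array([np.cos(a),np.sin(a)]); s=get_state();p=s["position"]
rot=down(np.radians(94.2-180)); goal=np.array([.598,-.1215]); e=goal-n*.055
move_l([p[0],p[1],-.033],.1)
b=goal-n*.085
move_l([*b,-.033],.1); move_l([*e,-.033],.03); s=get_state(); print(s["position"],s["contact_force"])
move_l([*b,-.033],.1); move_l([*b,.05],.2)
s=get_state();f=grab_frame("wrist");T=pose(f,s)
for d in silhouettes("wrist","plate")[:2]: print(round(d["score"],2),rect(d["mask"],f,T,.01))
for d in silhouettes("wrist","jig"): print("jig",np.round(d["centre"]),rect(d["mask"],f,T,.03))
print(s["clock"])
E
```

```text
[ 0.5427632  -0.1253662  -0.03317413] [-3.49052078  0.03252367  2.57052907]
0.84 [598.2, -121.2, 119.8, 89.8, -85.7]
0.57 [670.3, -310.4, 24.4, 7.7, -85.7]
jig [ 53. 337.] [361.4, 92.7, 118.8, 71.1, -11.6]
jig [364. 272.] [467.4, -170.8, 26.2, 16.2, -79.8]
jig [ 34. 127.] [568.0, 73.0, 141.4, 84.5, 3.9]
20.975
```

```bash
cat >> h.py <<'E'
H=np.radians(93.8); u=np.array([np.cos(H),np.sin(H)])
tilt=(R.from_rotvec(down(H-np.pi/2))*R.from_euler("y",8,degrees=True)).as_rotvec()
J=np.array([.585,.082])
def go(xy,z,v): return move_l(tcp([*xy,z],tilt),v,rot=tilt)
E
python3 - <<'E'
from h import *
c=np.array([.598,-.1213])
b=c-u*.092
print(ik(tcp([*b,.07],tilt),tilt))
movep(tcp([*b,.07],tilt),tilt); go(b,.0035,.12)
go(J-u*(.07+.10),.0035,.06); s=get_state();print(s["contact_force"],s["clock"])
f,T=look("w6"); print(get_state()["clock"])
E
```

```text
[-0.51040447  0.67423904 -0.05906537  0.91397698  0.11692837  0.98959043]
[ 0.7537781  -1.65519686 -0.25302975] 25.5667
jig [ 31. 311.] 0.69 [465.8, -112.0, 118.1, 40.2, 85.0]
25.8167
```

View pics/w6.png

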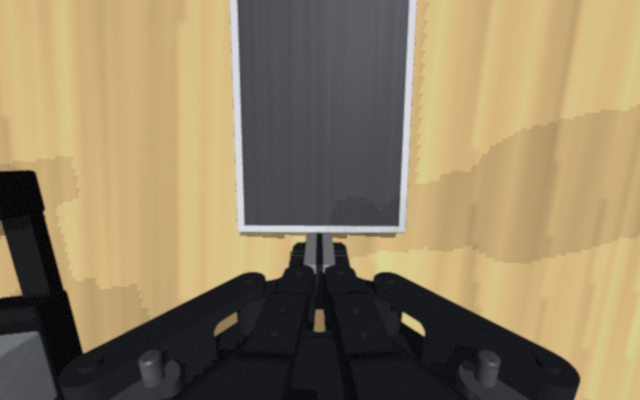

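The plate's trailing edge (240–405, row 231) is square to the fingertips and centred on them. I'll take one look from above to check its alignment with the bar.

```bash
python3 - <<'E'
from h import *
b=J-u*.17; d=down(H-np.pi/2)
go(b-u*.01,.0035,.1)
move_l([*(b-u*.02),.17],.2,rot=d)
look("w7"); print(get_state()["clock"])
f=grab_frame("top");T=pose(f)
for q in silhouettes("top","jig"): print(rect(q["mask"],f,T,.03))
for q in silhouettes("top","plate")[:3]: print(rect(q["mask"],f,T,.01))
E
```

```text
plate [322.  96.] 0.95 [592.6, -17.8, 119.7, 91.0, -86.7]
plate [449. 279.] 0.85 [790.8, -238.8, 130.2, 68.6, -31.1]
jig [319.  11.] 0.94 [587.4, 60.6, 173.9, 27.2, 3.8]
jig [101. 208.] 0.72 [333.8, -141.7, 263.2, 131.0, 10.6]
jig_bar [113. 220.] [[ 0.3387 -0.1789]]
jig_stop [106. 154.] [[ 0.3303 -0.0981]]
jig_stop [320.   6.] [[0.5846 0.0788]]
27.4833
[336.9, -177.4, 208.1, 58.2, 10.9]
[366.8, 90.2, 44.6, 31.7, 2.1]
[747.6, -307.3, 130.0, 100.7, -31.9]
[591.0, 7.6, 90.4, 69.3, 1.5]
```

View pics/w7.png

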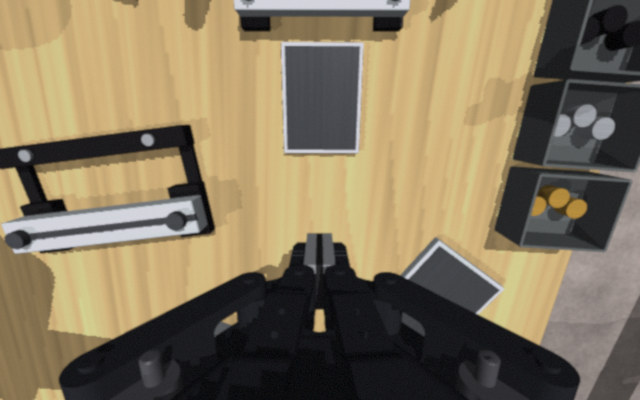

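The plate (283–362) is centred in the gap between the feet (271–373) and square to the bar. Now the final push to the stop.

```bash
python3 - <<'E'
from h import *
go(J-u*.195,.0035,.15)
go(J-u*.085,.0035,.05); sleep(.2)
r=move_l(tcp([*(J-u*.056),.0035],tilt),.015,rot=tilt,until_force=8)
s=get_state(); tip=np.array(s["position"])-.037*R.from_rotvec(s["eef_rot"]).as_matrix()[:,2]
print(r,s["contact_force"],"tip jig x",(tip[:2]-J)@u,s["clock"])
E
```

```text
True [ 0.08616328 -1.30303158  1.0888052 ] tip jig x -0.07301761938343977 32.75
```

```bash
python3 - <<'E'
from h import *
for k in range(2):
    sleep(.3)
    r=move_l(tcp([*(J-u*.056),.0035],tilt),.015,rot=tilt,until_force=12)
    s=get_state(); tip=np.array(s["position"])-.037*R.from_rotvec(s["eef_rot"]).as_matrix()[:,2]
    print(r,s["contact_force"],"tip jig x",(tip[:2]-J)@u,s["clock"])
q=J-u*.10
go(q,.0035,.08); move_l([*(J-u*.14),.16],.2,rot=down(H-np.pi/2))
look("w8")
E
```

```text
True [ 0.95010943 -1.32553445  1.47467522] tip jig x -0.073067547540316 33.5667
True [-0.23091459 -0.94288927  1.46885448] tip jig x -0.07306279948146654 34.375
plate [449. 296.] 0.86 [804.3, -211.7, 127.9, 20.8, -25.0]
plate [323.  72.] 0.58 [589.3, 41.7, 90.9, 47.5, 3.9]
jig [320.  48.] 0.97 [585.7, 85.3, 177.3, 71.0, 3.8]
jig [107. 246.] 0.61 [333.7, -140.1, 265.7, 134.4, 11.1]
jig [94. 14.] 0.56 [348.7, 83.7, 132.4, 42.4, 3.8]
jig_bar [117. 260.] [[ 0.3404 -0.18  ]]
jig_bar [80. 13.] [[0.3394 0.0985]]
jig_bar [320.  54.] [[0.5839 0.077 ]]
jig_stop [109. 195.] [[ 0.3302 -0.0987]]
```

View pics/w8.png

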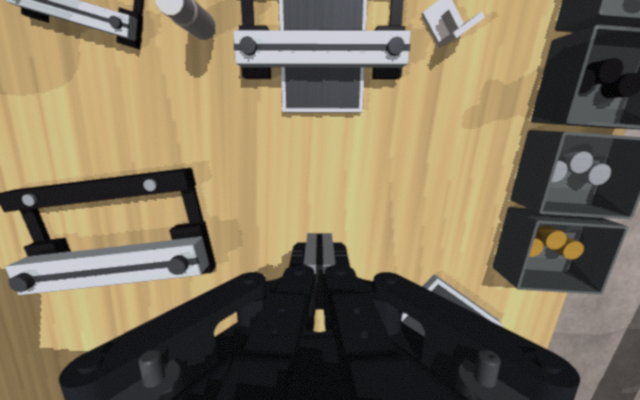

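The plate is under the bar, square and centred. I've used all 10 picture views, so I'll check the gap at the stop with intensity profiles taken from directly above.

```bash
python3 - <<'E'
from h import *
d=down(H-np.pi/2); v=np.array([u[1],-u[0]])
move_l([*(J-u*.08),.16],.2); move_l([*(J-u*.012),.07],.15)
s=get_state();f=grab_frame("wrist");T=pose(f,s);I=np.linalg.inv(T)
g=f["img"].mean(2).astype(np.float32)
X=np.arange(.025,.085,.001)
for y in(-.052,-.035,-.015,0,.015,.035,.052):
    P=np.array([[*(J+u*x+v*y),.010,1] for x in X])@I.T
    m=np.c_[f["fx"]*P[:,0]/P[:,2]+f["cx"],f["fy"]*P[:,1]/P[:,2]+f["cy"]].astype(np.float32)
    print(y,np.round(m[[0,-1]]).tolist(),cv2.remap(g,m[:,:1],m[:,1:],1).ravel().astype(int).tolist())
for n,z in(("plate",.01),("jig",.018)):
    for q in silhouettes("wrist",n)[:2]: print(n,np.round(q["centre"]),rect(q["mask"],f,T,z))
print(s["clock"])
E
```

```text
-0.052 [[258.0, 157.0], [254.0, 83.0]] [162, 162, 164, 173, 179, 181, 181, 181, 182, 181, 181, 180, 181, 180, 181, 180, 181, 181, 179, 168, 163, 165, 167, 163, 135, 106, 94, 93, 92, 93, 96, 97, 71, 39, 32, 28, 24, 33, 70, 113, 131, 142, 147, 140, 116, 85, 52, 35, 33, 34, 66, 123, 149, 152, 151, 153, 162, 166, 167, 167]
-0.035 [[278.0, 157.0], [275.0, 83.0]] [76, 76, 76, 77, 77, 76, 77, 79, 78, 78, 77, 77, 78, 78, 80, 78, 78, 78, 79, 77, 79, 79, 78, 76, 78, 78, 79, 86, 114, 140, 147, 137, 92, 42, 29, 29, 31, 31, 32, 32, 30, 32, 33, 32, 33, 32, 33, 34, 34, 36, 73, 133, 160, 166, 172, 182, 183, 183, 183, 182]
-0.015 [[301.0, 157.0], [300.0, 83.0]] [72, 71, 73, 73, 71, 73, 74, 74, 73, 73, 74, 74, 74, 74, 73, 74, 74, 74, 75, 74, 75, 74, 74, 75, 75, 76, 77, 91, 147, 177, 160, 140, 90, 41, 29, 30, 31, 31, 31, 33, 31, 32, 31, 32, 33, 32, 33, 34, 34, 34, 73, 138, 167, 172, 173, 181, 187, 187, 187, 187]
0 [[319.0, 157.0], [319.0, 83.0]] [73, 73, 73, 74, 73, 73, 73, 74, 73, 73, 75, 74, 75, 74, 75, 76, 75, 75, 77, 76, 76, 76, 76, 77, 75, 75, 76, 82, 110, 138, 146, 136, 90, 42, 31, 30, 31, 31, 31
[... 456 characters left out ...]
, 75, 75, 76, 77, 77, 76, 76, 77, 77, 76, 77, 77, 77, 76, 77, 78, 78, 77, 78, 86, 116, 140, 144, 131, 84, 38, 30, 30, 30, 33, 32, 32, 33, 34, 34, 33, 34, 35, 37, 35, 37, 40, 94, 162, 179, 180, 186, 192, 193, 194, 194, 195]
0.052 [[379.0, 157.0], [383.0, 83.0]] [182, 184, 184, 184, 187, 190, 188, 187, 185, 184, 185, 189, 190, 190, 187, 185, 184, 184, 188, 191, 189, 187, 184, 177, 140, 122, 118, 113, 109, 107, 111, 112, 78, 39, 31, 31, 31, 31, 27, 24, 33, 43, 45, 46, 42, 38, 37, 36, 37, 38, 87, 151, 168, 168, 170, 178, 185, 186, 186, 185]
plate [321. 159.] [585.1, 115.5, 89.5, 47.0, 3.9]
jig [ 59. 329.] [359.1, -78.8, 187.4, 38.4, 10.9]
jig [320. 178.] [584.6, 106.1, 186.9, 100.4, 3.8]
37.5917
```

```bash
python3 - <<'E'
from h import *
move_l([*(J-u*.05),.20],.2); sleep(.3); sign_off(); print(get_state()["clock"])
E
```

```text
the job is handed in; nothing more can be done
the job is handed in; nothing more can be done
```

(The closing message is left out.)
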